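Flip the circuit board over in its turnover stand

ROBOT

A 6-joint arm with a two-finger parallel gripper is mounted at the origin on the work surface. World frame = base frame: x ahead of the robot, y to its left, z up, the work surface at z = 0. Lengths are in m, angles in rad, forces in N, time in s.
With the tool pointing down it reaches from about 0.425 to 0.95 m from the base axis. Payload 3.5 kg.
Tool frame: the origin (TCP) lies between the finger pads, 19 mm behind the fingertips; this is the grasp point; x points along the fingers, y is the direction in which the jaws open and shut, and the axes are right-handed (so a half turn about x gives the same grasp; the last joint's range is limited). The gripper opens to 85 mm and grips with 20 to 120 N. Pads are 22 mm wide; open, the fingers measure 114 mm over their backs; the gripper's body (76 mm by 85 mm) begins 54 mm behind the grasp point. The pads swing forward as they close: fully open they stand 13 mm farther back than shut.
Start: joints at [-1.372, 0.286, 1.577, -0, 1.279, -0.15], TCP at [0.231, -0.634, 0.25] pointing down, gripper open.
Joint ranges: [-2.77, 2.77], [-0.9, 2.22], [0.21, 2.48], [-1.53, 4.67], [0.24, 2.81], [-2.84, 2.84]. Speed limits (rad/s): [2.79, 2.79, 3.14, 3.14, 3.14, 3.14].

INTERFACE

Orientations are given as a unit quaternion [x, y, z, w].
In Python, from plant import readout, read_camera, sign_off gives the robot as it stands.
- The arm moves only by the tool drive_tool, never from a script. Its argument "steps" is a list of rows, each a list of 5 numbers: the shift along the tool's x, y, z in cm, then the turn about the tool's x in degrees, then the opening, from 0 (shut) to 1 (fully open). A call has 1 to 10 rows; each row shifts and turns the commanded pose from where the row before left it, along the tool's axes as they then stand; what a row does not reach is not made up. A row lasts 1/10 s, in which the tool goes at most 50 mm and 8.59 degrees, less where a joint would pass 70% of its speed; a pose out of reach is approached as far as the arm can. A call is refused whole if a number of a shift passes 5 or a number of a turn 8.59, either way. A call with a gripper value outside its range is refused whole. The fingers move at their own pace and stop on an object; "force" is the grip in N (left out, the last holds). Time passes only in rows, so rows that do not move let the fingers close. It gives the time, the measured TCP pose, the force and the opening at its end, in the units of the state.
- readout.get_state(): the state, without advancing time (a new reading comes with each control period).
- read_camera(name): name is "scene" or "top" or "wrist"; returns a dict with "frame" (400x640x3 uint8, red, green, blue), "vertical_fov" (degrees; the focal length in pixels is half the picture's height over the tangent of half this angle, whatever the lens; pixels are square), "cx", "cy" (the principal point, pixels), "eye" and "orientation" of the camera in the world. Camera axes: x right, y up, looking along -z (the intrinsics and any distortion apply to the point x, -y, -z); pixel columns grow to the right and rows downward; lengths in m; the calibration is good to about 2 mm. A picture is of the moment at which its call begins. There is no depth.
- sign_off(): hands the job in, once; it reports no verdict.
The state is a dict: "time": time; "qpos": joint angles; "dq": joint speeds; "joint_efforts": joint torques, N m; "eef_pos": TCP position; "tcp_rot": TCP orientation; "contact_force": force on the tool from outside, world axes, zero at the start; "wrist_torque": the same for the moment, N m; "opening": opening from 0.0 (shut) to 1.0 (fully open).
Only numpy, scipy, OpenCV 4.12 (cv2) and the standard library are available. Lean on these libraries where they do the work, as an engineer would, in place of code of your own. Each camera call takes 0.05 s, during which the arm holds its last target. There are 200 camera calls.

TASK

The circuit board in the soldering stand has its components facing up, more or less level. Turn the stand's frame over half a turn, either way round, by pushing gently on the frame, until the solder side faces up and the frame sits level against its stop. Keep off the board and its components, do not grip its rails, do not lift the stand or shove it along the bench, and leave the other things on the bench where they are.

Things in the scene. Friction and masses are not known exactly. Their poses are not given: they have to be found in the camera images.
- stand: Turnover stand, about 2 kg, loose on rubber feet: steel base plate 200 (x) by 330 (y) mm, top 12 mm up; upright plates, 44 mm wide, 182 mm high, at y = +-155 mm; black friction knobs outside them, out to y = +-176 mm. Between the uprights an aluminium frame turns about an axis along the stand's y, 160 mm above the bench, over the middle of the base. Origin: underside centre of the base. z up.
- frame (a joint): Turn of the frame about the stand's +y (rad). 0: level, components up. Positive: the rail on the stand's +x side goes down, the other up. Turns either way; friction (0.12 N m, about 1.4 N at a rail) holds it where it is left; a rigid stop ends its travel level, solder side up, at +3.12 and at -3.12. Starts within 0.7 of 0. Clears the base.
- rail_a (a point): Centre of the frame's long rail on the stand's -x side when the joint reads 0; turns with the frame. The frame is 190 mm across the axis, 270 mm along it, 12 mm thick, the axis at half thickness. Its two long rails are 20 mm wide, 12 mm thick, centre lines 85 mm from the axis; end bars, 16 mm wide, at y = +-127 mm. Site x points from rail_a to rail_b, y along the rail, z out of the component side.
- rail_b (a point): Centre of the other long rail, on the stand's +x side when the joint reads 0; it turns with the frame, with the same axes as rail_a.
- board: Green circuit board, 116 mm across the axis, 164 mm along it, 3 mm thick, clipped in the middle of the frame: 17 mm gap between its edge and each long rail, bridged by small clips. Its +z face carries components up to 26 mm high, its -z face only solder joints under 3 mm. Origin: its centre, on the turning axis. Not to be touched.
- solder_spool: Bystander: solder wire spool on end, 58 mm across, 50 mm high. Origin: centre of its underside.
- flux_bottle: Bystander: white flux bottle with a black cap, 48 mm across, 105 mm high. Origin: centre of its underside.
- screwdriver: Bystander: screwdriver lying on the bench, 190 mm long, along its x.
- parts_bin: Bystander: open cardboard bin with small parts, 100 by 160 mm, 60 mm high. Origin: centre of its underside.

How it is judged:
At the end, for the whole second after the job is handed in: The frame has turned half a turn from component side up: its joint reads above 3.0 or below -3.0 rad (within 7 degrees of its stop), at rest; the stand stands flat, within 30 mm of where it was ((value of joint frame above 3 rad or value of joint frame below -3 rad) and velocity of joint frame between -0.05 and 0.05 rad/s and angle between stand's own z axis and vertical below 0.03 rad and height (world z) of stand below 0.006 m and distance of stand from where it was at the start of the episode below 0.03 m and linear speed of stand below 0.01 m/s); the robot touches nothing.
It fails at once if the board or a component is touched (over 0.5 N) (contact force between any of the arm, the fingers and board above 0.5 N).
It fails at once if the frame is forced (over 60 N between fingers and stand) or a long rail is gripped between the fingers (TCP at the rail with over 25 N on it) (contact force between the fingers and stand above 60 N or (contact force between the fingers and stand above 25 N and ((x of the grasp point in the frame of rail_a between -0.014 and 0.014 m and z of the grasp point in the frame of rail_a between -0.021 and 0.021 m) or (x of the grasp point in the frame of rail_a between -0.027 and 0.027 m and z of the grasp point in the frame of rail_a between -0.012 and 0.012 m) or (x of the grasp point in the frame of rail_b between -0.014 and 0.014 m and z of the grasp point in the frame of rail_b between -0.021 and 0.021 m) or (x of the grasp point in the frame of rail_b between -0.027 and 0.027 m and z of the grasp point in the frame of rail_b between -0.012 and 0.012 m)))).
It fails at once if the stand is lifted or tipped (origin over 12 mm up, or leaning over 0.12 rad) (height (world z) of stand above 0.012 m or angle between stand's own z axis and vertical above 0.12 rad).
It fails at once if the stand is shoved along the bench (over 30 mm) (distance of stand from where it was at the start of the episode above 0.03 m).
It fails at once if another thing on the bench is disturbed (moved over 15 mm) (distance of any of solder_spool, flux_bottle, screwdriver, parts_bin from where it was at the start of the episode above 0.015 m).
It also fails if it takes over 51 s, if anything falls off the work surface, if the arm or the gripper's body presses on something with over 40 N, if the wrist force passes 120 N, or if a joint passes its speed limit or range.

## Working session

There is one attempt and no reset: what is moved stays moved. The work goes in short steps, Python scripts to look and compute and a tool call to move; the robot and the scene stay as the last step left them, time stands still between calls to the robot, and variables do not carry over. Pictures are saved under pics/ and viewed, about 8 in all and at most 12, crops included, and the job is handed in when it is done.

Besides the shell and the picture viewer there is one more tool, called after "Emit:" as name(argument=value, ...) on one line, values as JSON. drive_tool: Moves the arm, as the interface text tells. Its arguments: {"type":"object","properties":{"steps":{"type":"array","items":{"type":"array","items":{"type":"number"}}},"force":{"type":"number"}},"required":["steps"]}

```bash
mkdir -p pics; cat > h.py <<'E'
import numpy as np, cv2
from scipy.spatial.transform import Rotation as R
from plant import readout, read_camera, sign_off
def snap(name,fn,crop=None,s=1):
    c=read_camera(name); im=c["frame"][:,:,::-1]
    if crop: im=im[crop[1]:crop[3],crop[0]:crop[2]]
    cv2.imwrite("pics/"+fn,cv2.resize(im,None,fx=s,fy=s,interpolation=cv2.INTER_CUBIC)); return c
def K(c): return 200/np.tan(np.radians(c["vertical_fov"])/2)
def rot(c): 
    o=np.array(c["orientation"]); return R.from_quat(o).as_matrix() if o.size==4 else o.reshape(3,3)
def proj(c,P):
    p=(np.atleast_2d(P)-c["eye"])@rot(c); f=K(c)
    return np.c_[c["cx"]+f*p[:,0]/-p[:,2], c["cy"]-f*p[:,1]/-p[:,2]]
def ray(c,u,v,z):
    d=rot(c)@np.array([(u-c["cx"])/K(c),-(v-c["cy"])/K(c),-1]); e=np.array(c["eye"])
    return e+d*(z-e[2])/d[2]
E
python3 - <<'E'
from h import *
for n in("scene","top"):
    c=snap(n,n+"1.png"); print({k:v for k,v in c.items() if k!="frame"})
print(readout.get_state())
E
```

```text
{'vertical_fov': 44.050527255941965, 'cx': 323.0688343767858, 'cy': 201.11295767883928, 'eye': array([ 1.21604123, -0.75165773,  0.98996708]), 'orientation': array([0.39751019, 0.15344078, 0.32641883, 0.84373712])}
{'vertical_fov': 57.94410432240872, 'cx': 321.2443295833978, 'cy': 203.213521060155, 'eye': array([0.45266297, 0.005793  , 1.14936516]), 'orientation': array([-0.03480705,  0.02186704,  0.71246199, -0.70050569])}
{'time': 0.1, 'qpos': array([-1.37199382e+00,  2.87099839e-01,  1.57804229e+00,  2.34703757e-05,
        1.27861038e+00, -1.50060780e-01]), 'dq': array([ 7.32525826e-04, -1.74550949e-03, -4.63137766e-03, -9.51308353e-04,
       -1.87333249e-03, -3.09178980e-05]), 'joint_efforts': array([ 1.16849089e-03, -4.07289219e+01, -2.93700331e+01, -1.35238379e-04,
        3.41321356e-03,  7.37586845e-06]), 'eef_pos': array([ 0.23061741, -0.63378605,  0.24876396]), 'tcp_rot': array([-0.69636602, -0.12347843,  0.69638735, -0.12195125]), 'contact_force': array([-0.90490947,  0.56975157,  0.7059351 ]), 'wrist_torque': array([-0.00243876, -0.05103158, -0.04772264]), 'opening': 1.001595781048729}
```

View pics/scene1.png

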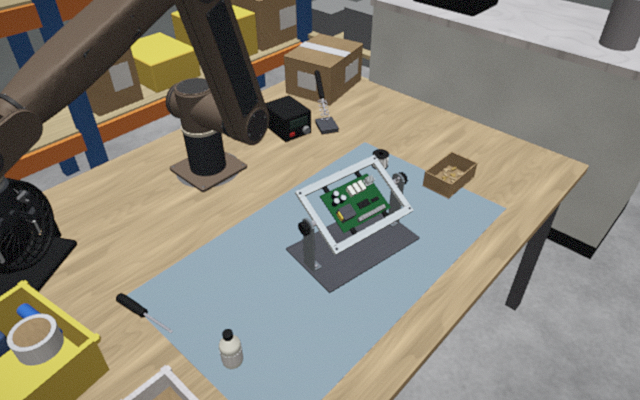

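View pics/top1.png

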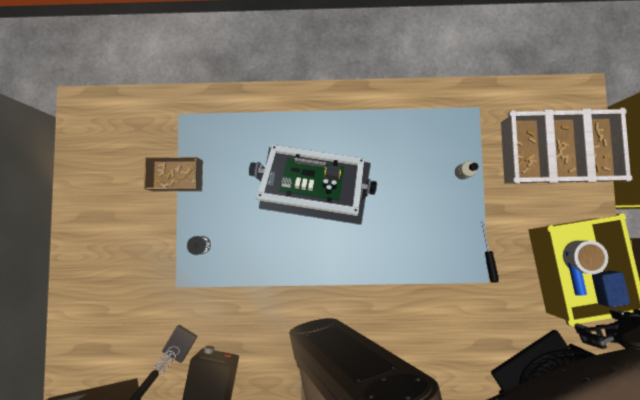

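The scene view shows the stand near (350,215), tilted with its far rail (robot side) up. The top view shows the stand at about (313,182), the bin at (174,175), the spool at (198,245), the bottle at (468,170) and the screwdriver at (490,255). I'll enlarge both views to read the corners.

```bash
python3 - <<'E'
from h import *
snap("top","top2.png",(240,130,390,230),5)
snap("scene","scene2.png",(280,140,430,300),3.7)
E
```

```text
(no output)
```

View pics/top2.png

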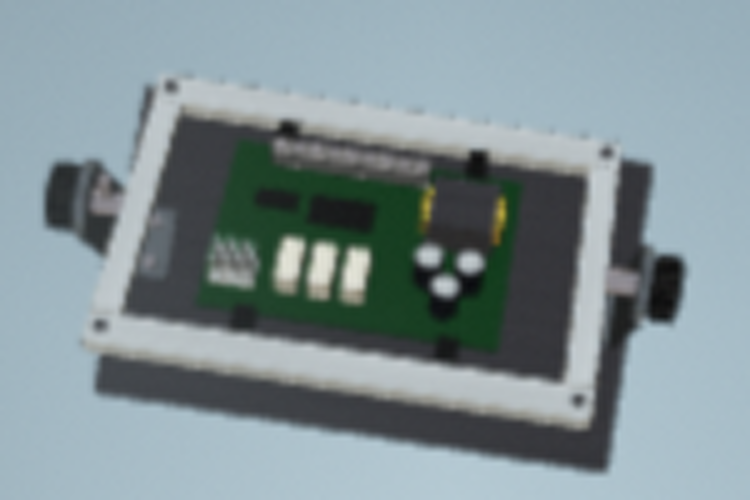

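View pics/scene2.png

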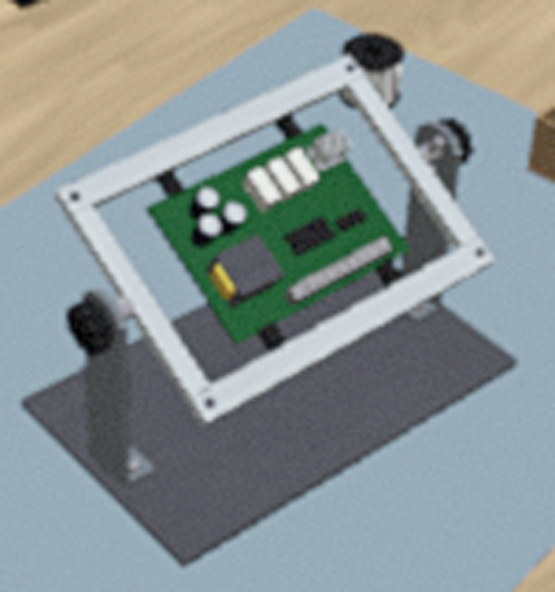

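Crop readings: the frame corners, top view crop, are (165,78), (620,145), (590,420), (85,342). In the scene crop they are (58,192), (355,58), (493,258), (205,415). The base corners are readable in both. The robot-side rail is up and the far rail down, so I'll fit the pose.

```bash
cat >> h.py <<'E'
def frame_w(p,L):  # p=x,y,yaw,theta ; L in frame coords (theta-rotated), origin axis
    return R.from_euler('z',p[2]).apply(R.from_euler('y',p[3]).apply(L)+[0,0,.16])+[p[0],p[1],0]
def base_w(p,L): return R.from_euler('z',p[2]).apply(L)+[p[0],p[1],0]
E
cat > fit.py <<'E'
from h import *
from scipy.optimize import least_squares
ct,cs=read_camera("top"),read_camera("scene")
up=lambda a,s,o:(np.array(a)+.5)/s-.5+o
F=lambda sx,sy:[sx*.095,sy*.135,.006]
B=lambda sx,sy:[sx*.1,sy*.165,.012]
fl=np.array([F(1,1),F(1,-1),F(-1,-1),F(-1,1)])
tp=up([(165,78),(620,145),(590,420),(85,342)],5,[240,130])
tb=up([(607,470),(97,392),(652,162)],5,[240,130]); tbl=np.array([B(-1,-1),B(-1,1),B(1,-1)])
sp=up([(493,258),(205,415),(58,192),(355,58)],3.7,[280,140])
sb=up([(23,403),(185,563),(516,362)],3.7,[280,140]); sbl=np.array([B(-1,-1),B(1,-1),B(1,1)])
def res(p):
    return np.r_[proj(ct,frame_w(p,fl))-tp,proj(ct,base_w(p,tbl))-tb,proj(cs,frame_w(p,fl))-sp,proj(cs,base_w(p,sbl))-sb]
r=least_squares(lambda p:res(p).ravel(),[.55,0,0,.3],loss='soft_l1')
print(r.x.round(4)); print(res(r.x).round(1).tolist())
for n,u,v,z in(("spool",198,243,.05),("bottle",476,167,.1),("drv1",483,224,.01),("drv2",492,280,.01),("bin",174,160,.06)): print(n,ray(ct,u,v,z).round(3))
np.save("pose.npy",r.x)
E
python3 fit.py
```

```text
[ 0.6034  0.0469 -0.1712  0.4948]
[[-1.0, -1.5], [0.2, -1.1], [0.3, -0.5], [-0.8, -0.7], [0.3, 0.3], [-1.1, -0.1], [0.4, -0.3], [0.0, 0.1], [0.3, 1.6], [-0.8, -0.5], [-2.3, -1.1], [-1.6, -1.0], [-0.8, -0.2], [0.2, -1.0]]
spool [0.426 0.403 0.05 ]
bottle [ 0.635 -0.428  0.1  ]
drv1 [ 0.47  -0.478  0.01 ]
drv2 [ 0.297 -0.497  0.01 ]
bin [0.682 0.476 0.06 ]
```

```bash
cat >> h.py <<'E'
def goto(xl,yl,z,yaw=None):
    """cm/deg to go, in tool axes as they stand, to stand-local x,y and height z (TCP)"""
    s=readout.get_state(); p=np.load("pose.npy"); M=R.from_quat(s["tcp_rot"]).as_matrix()
    d=base_w(p,[xl,yl,z])-s["eef_pos"]
    sx=R.from_euler('z',p[2]).apply([1,0,0])
    a=np.degrees(np.arctan2(np.dot(np.cross(M[:,1],sx),M[:,0]),M[:,1]@sx))
    loc=R.from_euler('z',-p[2]).apply(s["eef_pos"]-[p[0],p[1],0])
    print("local",loc.round(4),"d_tool cm",(100*M.T@d).round(2),"turn to stand x",a.round(1)); return M
E
python3 -c "
from h import *
M=goto(-.135,-.11,.25); print(M.round(3)); p=np.load('pose.npy'); print((R.from_euler('z',-p[2]).as_matrix()@M).round(3))"
```

```text
local [-0.2513 -0.7346  0.2495] d_tool cm [ -0.   -48.43 -41.12] turn to stand x -60.2
[[-0.     0.342 -0.94 ]
 [ 0.001 -0.94  -0.342]
 [-1.    -0.001 -0.   ]]
[[-0.     0.497 -0.868]
 [ 0.001 -0.868 -0.497]
 [-1.    -0.001 -0.   ]]
```

Emit:
drive_tool(steps=[[0, -3.8, -3.2, 0, 0], [0, -3.8, -3.2, 0, 0], [0, -3.8, -3.2, 0, 0], [0, -3.8, -3.2, 0, 0], [0, -3.8, -3.2, 0, 0], [0, -3.8, -3.2, 0, 0], [0, -3.8, -3.2, 0, 0], [0, -3.8, -3.2, 0, 0], [0, -3.8, -3.2, 0, 0], [0, -3.8, -3.2, 0, 0]])

```text
time: 1.3
eef_pos: [0.4018, -0.1659, 0.2504]
tcp_rot: [0.697, 0.122, -0.696, 0.123]
contact_force: [0.3, 0.8, 0.7]
opening: -0.002
```

Emit:
drive_tool(steps=[[0, 0, 0, -8.5, 0], [0, 0, 0, -8.5, 0], [0, 0, 0, -8.5, 0], [0, 0, 0, -8.5, 0], [0, 0, 0, -8.5, 0], [0, 0, 0, -8.5, 0], [0, 0, 0, -8.5, 0], [0, 0, 0, 0, 0]])

```text
time: 2.1
eef_pos: [0.4015, -0.1678, 0.2501]
tcp_rot: [0.544, 0.452, -0.544, 0.452]
contact_force: [-0.1, 0.0, 0.2]
opening: -0.0
```

```bash
python3 -c "
from h import *
goto(-.135,-.11,.20); print(readout.get_state()['qpos'])"
```

```text
local [-0.1624 -0.246   0.2501] d_tool cm [  5.01   2.56 -13.63] turn to stand x -0.7
[-6.29844453e-01 -2.70548007e-01  2.13693686e+00  4.64851808e-06
  1.27501520e+00 -4.46137040e-01]
```

Emit:
drive_tool(steps=[[0, 0.64, -3.4, -0.7, 0], [0, 0.64, -3.4, 0, 0], [0, 0.64, -3.4, 0, 0], [0, 0.64, -3.4, 0, 0], [2, 0, 0, 0, 0], [2, 0, 0, 0, 0], [1, 0, 0, 0, 0], [0, 0, 0, 0, 0]])

```text
time: 2.9
eef_pos: [0.4493, -0.0381, 0.1984]
tcp_rot: [-0.541, -0.456, 0.542, -0.454]
contact_force: [-0.3, 0.6, 1.1]
opening: -0.002
```

```bash
python3 -c "
from h import *
goto(-.135,-.11,.20); snap('scene','s3.png',(230,90,450,290),3.5)"
```

```text
local [-0.1373 -0.11    0.1984] d_tool cm [-0.16  0.23 -0.  ] turn to stand x -0.1
```

View pics/s3.png

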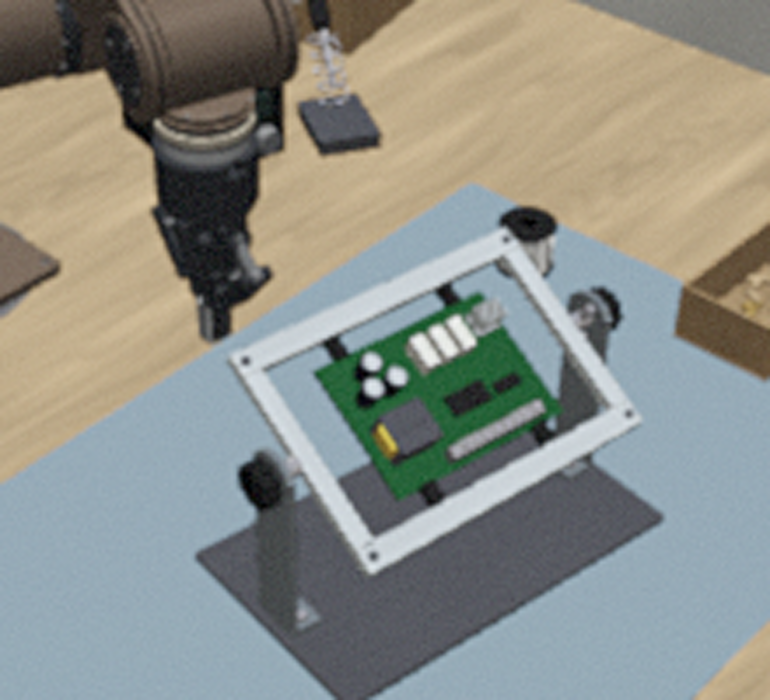

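The finger tip at (215,335) hangs clear behind the raised rail's corner at (240,360). I'll push away from the robot along stand +x, rising with the rail.

Emit:
drive_tool(steps=[[0, 1.0, 0, 0, 0], [0, 1.0, 0, 0, 0], [0, 0.9, 0, 0, 0], [0, 0.8, 0, 0, 0], [-0.4, 0.5, 0, 0, 0], [-0.8, 0.5, 0, 0, 0], [-0.8, 0.5, 0, 0, 0]])

```text
time: 3.65
eef_pos: [0.4985, -0.0469, 0.2195]
tcp_rot: [-0.538, -0.459, 0.544, -0.452]
contact_force: [-10.6, 1.1, 6.2]
opening: 0.001
```

```bash
python3 -c "
from h import *
goto(-.063,-.11,.241); snap('scene','s4.png',(230,90,450,290),3)"
```

```text
local [-0.0873 -0.1104  0.2195] d_tool cm [-2.18  2.41 -0.03] turn to stand x 0.0
```

View pics/s4.png

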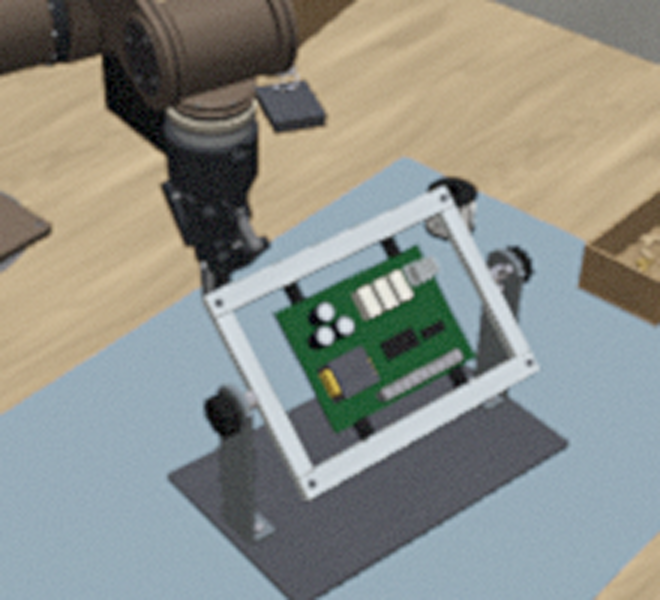

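Frame turned a little, the stand's base corner hasn't moved (168,478), and the finger is against the rail corner. I'll continue slowly and with more lift.

Emit:
drive_tool(steps=[[-0.6, 0.3, 0, 0, 0], [-0.5, 0.4, 0, 0, 0], [-0.4, 0.4, 0, 0, 0], [-0.4, 0.5, 0, 0, 0], [-0.3, 0.5, 0, 0, 0], [-0.3, 0.5, 0, 0, 0]])

```text
time: 4.3
eef_pos: [0.5277, -0.0517, 0.2452]
tcp_rot: [-0.541, -0.455, 0.541, -0.455]
contact_force: [0.1, 0.5, -1.1]
opening: -0.003
```

```bash
python3 -c "
from h import *
goto(-.037,-.11,.251)"
```

```text
local [-0.0577 -0.1101  0.2452] d_tool cm [-0.58  2.07 -0.01] turn to stand x -0.0
```

Emit:
drive_tool(steps=[[-0.3, 0.6, 0, 0, 0], [-0.3, 0.6, 0, 0, 0], [-0.2, 0.7, 0, 0, 0], [0, 0.7, 0, 0, 0], [0, 0.7, 0, 0, 0], [0, 0.7, 0, 0, 0], [0, 0.7, 0, 0, 0]])

```text
time: 5.0
eef_pos: [0.5742, -0.0598, 0.2531]
tcp_rot: [0.541, 0.455, -0.541, 0.455]
contact_force: [-0.1, 0.9, 1.7]
opening: 0.0
```

```bash
python3 -c "
from h import *
goto(.04,-.11,.253); snap('scene','s5.png',(230,70,450,270),3)"
```

```text
local [-0.0106 -0.1101  0.2531] d_tool cm [ 0.01  5.06 -0.01] turn to stand x -0.0
```

View pics/s5.png

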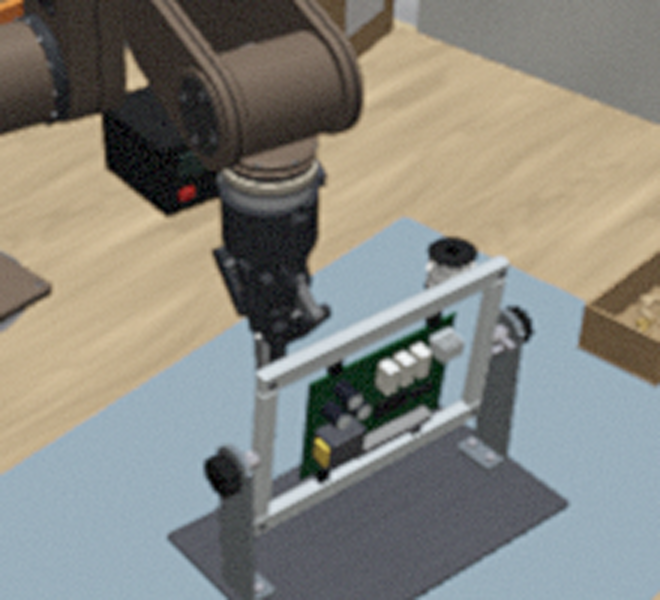

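The frame is just past vertical, with its top rail leaning away ((270,380) to (505,265)). The stand has not moved. I'll keep pushing.

Emit:
drive_tool(steps=[[0, 0.6, 0, 0, 0], [0, 0.6, 0, 0, 0], [0, 0.6, 0, 0, 0], [0, 0.6, 0, 0, 0], [0, 0.6, 0, 0, 0], [0, 0.6, 0, 0, 0], [0, 0.6, 0, 0, 0]])

```text
time: 5.75
eef_pos: [0.6155, -0.0669, 0.2531]
tcp_rot: [0.541, 0.455, -0.541, 0.455]
contact_force: [-1.5, 0.2, 0.2]
opening: -0.001
```

```bash
python3 -c "
from h import *
goto(.09,-.11,.26); snap('scene','s6.png',(230,70,450,270),3)"
```

```text
local [ 0.0313 -0.1101  0.2531] d_tool cm [-0.69  5.87 -0.01] turn to stand x -0.0
```

View pics/s6.png

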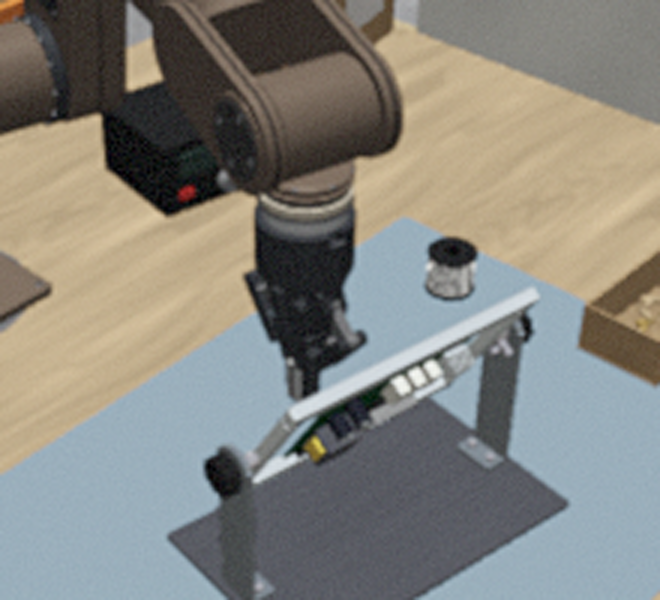

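The frame is at about 2.2 rad, with the rail edge running from (295,410) to (535,292). Next I'll lift, move over the outer edge and press down.

Emit:
drive_tool(steps=[[-1.6, 0, 0, 0, 0], [-1.6, 0, 0, 0, 0], [0, 1.0, 0, 0, 0], [0, 1.0, 0, 0, 0], [0, 0.9, 0, 0, 0], [1.0, 0, 0, 0, 0], [1.0, 0, 0, 0, 0], [0.8, 0.1, 0, 0, 0], [0.7, 0.3, 0, 0, 0], [0.7, 0.3, 0, 0, 0]])

```text
time: 6.8
eef_pos: [0.6547, -0.0737, 0.2473]
tcp_rot: [0.545, 0.451, -0.537, 0.46]
contact_force: [9.4, 0.2, 11.3]
opening: 0.0
```

```bash
python3 -c "
from h import *
goto(.085,-.11,.19)"
```

```text
local [ 0.0711 -0.1101  0.2473] d_tool cm [ 5.75  1.3  -0.02] turn to stand x -0.0
```

The sideways 9 N shows the finger slipped outside the rail's edge. I'll lift, move back inward and press nearer the edge.

Emit:
drive_tool(steps=[[-1.5, 0, 0, 0, 0], [-1.7, 0, 0, 0, 0], [0, -0.9, 0, 0, 0], [0, -0.9, 0, 0, 0], [0.8, 0, 0, 0, 0], [0.8, 0, 0, 0, 0], [0.5, 0.4, 0, 0, 0], [0.5, 0.5, 0, 0, 0]])

```text
time: 7.6
eef_pos: [0.6411, -0.0713, 0.2475]
tcp_rot: [-0.54, -0.456, 0.542, -0.454]
contact_force: [-1.8, 0.5, 0.6]
opening: -0.005
```

```bash
python3 -c "
from h import *
goto(.073,-.11,.233); snap('scene','s7.png',(230,70,450,270),3)"
```

```text
local [ 0.0573 -0.1101  0.2475] d_tool cm [ 1.44  1.58 -0.01] turn to stand x -0.0
```

View pics/s7.png

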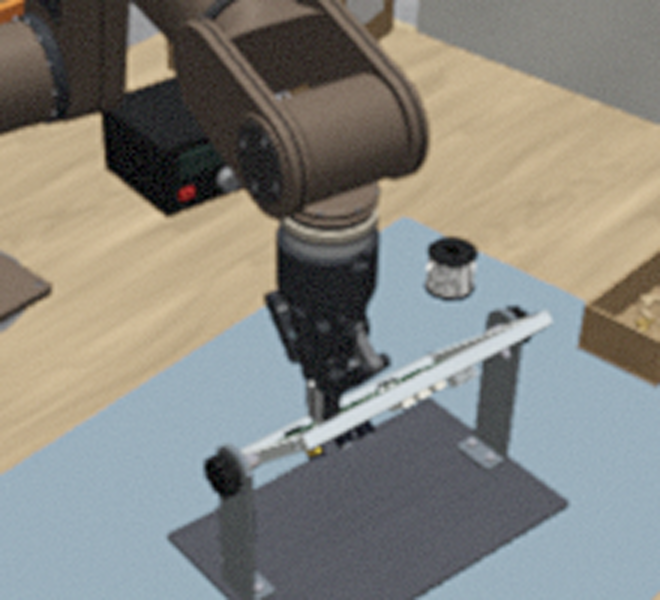

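The frame is now at about 2.5 rad and the finger is on its upper face near (325,410). I'll keep following the rail down.

Emit:
drive_tool(steps=[[0.5, 0.5, 0, 0, 0], [0.5, 0.5, 0, 0, 0], [0.5, 0.5, 0, 0, 0], [0.5, 0.3, 0, 0, 0], [0.5, 0.3, 0, 0, 0], [0.5, 0.3, 0, 0, 0]])

```text
time: 8.25
eef_pos: [0.6658, -0.0757, 0.219]
tcp_rot: [0.541, 0.455, -0.541, 0.456]
contact_force: [-0.1, -0.5, 1.6]
opening: 0.002
```

```bash
python3 -c "
from h import *
goto(.085,-.11,.19)"
```

```text
local [ 0.0823 -0.1102  0.219 ] d_tool cm [ 2.9   0.26 -0.02] turn to stand x -0.0
```

Emit:
drive_tool(steps=[[0.5, 0.1, 0, 0, 0], [0.5, 0.1, 0, 0, 0], [0.5, 0, 0, 0, 0], [0.4, 0, 0, 0, 0], [0.3, 0, 0, 0, 0], [0.3, 0, 0, 0, 0], [0, 0, 0, 0, 0]])

```text
time: 8.95
eef_pos: [0.6667, -0.0757, 0.1933]
tcp_rot: [-0.541, -0.456, 0.541, -0.455]
contact_force: [-0.1, 0.1, 0.8]
opening: -0.001
```

```bash
python3 -c "
from h import *
goto(.085,-.11,.187); snap('scene','s8.png',(230,70,450,270),3)"
```

```text
local [ 0.0832 -0.1101  0.1933] d_tool cm [ 0.63  0.18 -0.01] turn to stand x -0.0
```

View pics/s8.png

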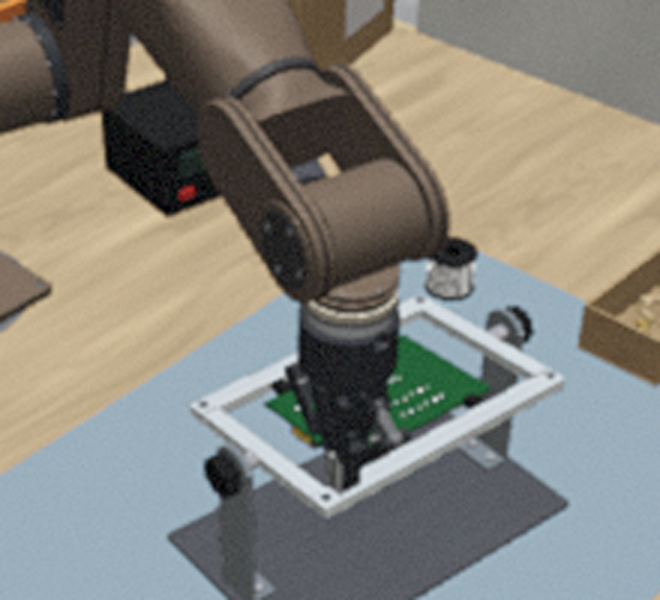

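The solder side faces up and the frame is nearly level. I'll press down slowly until the force shows the stop.

Emit:
drive_tool(steps=[[0.2, 0, 0, 0, 0], [0.2, 0, 0, 0, 0], [0.1, 0, 0, 0, 0], [0.1, 0, 0, 0, 0], [0, 0, 0, 0, 0]])

```text
time: 9.5
eef_pos: [0.6672, -0.0758, 0.188]
tcp_rot: [0.541, 0.455, -0.541, 0.455]
contact_force: [1.0, -0.0, 1.1]
opening: -0.0
```

Emit:
drive_tool(steps=[[0.1, 0, 0, 0, 0], [0.1, 0, 0, 0, 0], [0, 0, 0, 0, 0]])

```text
time: 9.8
eef_pos: [0.6674, -0.0759, 0.1866]
tcp_rot: [0.541, 0.455, -0.541, 0.456]
contact_force: [0.7, 0.8, 3.2]
opening: 0.001
```

Emit:
drive_tool(steps=[[0.1, 0, 0, 0, 0], [0.1, 0, 0, 0, 0], [0, 0, 0, 0, 0]])

```text
time: 10.1
eef_pos: [0.6675, -0.0759, 0.1866]
tcp_rot: [0.541, 0.455, -0.541, 0.456]
contact_force: [-3.5, 1.5, 8.8]
opening: 0.001
```

Height stopped at 0.1866 m while the force rose to 9 N, so it is at the stop, which I'd predicted at 0.187. I'll retreat straight up.

Emit:
drive_tool(steps=[[-0.5, 0, 0, 0, 0], [-2, 0, 0, 0, 0], [-4, 0, 0, 0, 0], [-4, 0, 0, 0, 0], [-4, 0, 0, 0, 0], [0, -4, 3, 0, 0], [0, -4, 4, 0, 0], [0, -4, 4, 0, 0], [0, -3, 4, 0, 0], [0, 0, 0, 0, 0]])

```text
time: 11.1
eef_pos: [0.501, -0.1935, 0.3282]
tcp_rot: [-0.541, -0.454, 0.543, -0.454]
contact_force: [0.5, 0.5, 0.2]
opening: 0.002
```

```bash
python3 - <<'E'
from h import *
print(readout.get_state()["eef_pos"],readout.get_state()["contact_force"])
a=read_camera("scene")["frame"]; b=read_camera("top")["frame"]
f=lambda im,c,s:cv2.resize(im[c[1]:c[3],c[0]:c[2],::-1],None,fx=s,fy=s,interpolation=cv2.INTER_CUBIC)
A=f(a,(280,140,430,300),2.6); B=f(b,(240,130,390,230),2.6)
h=max(A.shape[0],B.shape[0]); pad=lambda i:cv2.copyMakeBorder(i,0,h-i.shape[0],0,0,cv2.BORDER_CONSTANT)
cv2.imwrite("pics/end.png",np.hstack([pad(A),pad(B)]))
E
```

```text
[ 0.50096242 -0.19346341  0.32817149] [0.47518651 0.52432351 0.15009485]
```

View pics/end.png

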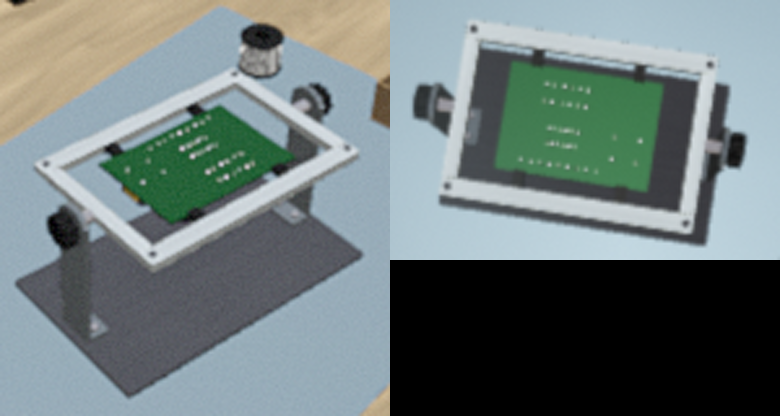

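The solder side is up, and the base corner at (17,283) matches its starting position. I'll check the frame angle numerically, then hand in.

```bash
python3 - <<'E'
from h import *
from scipy.optimize import least_squares
p=np.load("pose.npy"); c=read_camera("scene"); ct=read_camera("top")
up=lambda a,o:(np.array(a)+.5)/2.6-.5+o
o=up([(358,150),(152,262),(35,165),(237,70)],[280,140]); q=up([(718-390,55),(690-390,235)],[240,130])
L=np.array([[-.095,.135,-.006],[-.095,-.135,-.006],[.095,-.135,-.006],[.095,.135,-.006]])
g=lambda t:np.r_[proj(c,frame_w([*p[:3],t[0]],L))-o,proj(ct,frame_w([*p[:3],t[0]],L[1:3]))-q].ravel()
r=least_squares(g,[3.0]); print(r.x,r.fun.round(1))
E
```

```text
[3.09766624] [-0.  -0.8 -0.2  0.1 -1.2 -0.3 -2.  -0.6  0.2 -0.1  0.6 -0.8]
```

```bash
python3 -c "
from plant import sign_off; print(sign_off())"
```

```text
the job is handed in; nothing more can be done
None
```

The frame is turned over, solder side up and level against its stop, and the job is handed in. It took about 11 s of the 51 s allowed.

- **How:** With shut fingers near one end of the frame, clear of the board, I pushed the raised rail over the top. I then pressed it down until its height held at 0.1866 m while the force rose to about 9 N. The arm then backed away and touches nothing.
- **Slip:** On the first press down, the finger slid past the rail's outer edge, with about 15 N on the tool. I lifted off and pressed again further in. That was the highest force I read, but I only had readings at the end of each move.
- **Last checks:** A camera fit puts the frame at about 3.10 rad, where 3.0 is needed and the stop is at 3.12. The stand's base corner is within a pixel of its starting place. I didn't measure the other things on the bench again, but the arm stayed well clear of them.

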